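# Hold a planer knife seated in its cutterblock

## Task

Take the planer knife in its blue setting carrier out of the wooden rack and slide it edgewise down into the steel cutterblock, into the narrow gap between the block's flat land and the dark gib (not the wider recess with the bolt heads), centred so that neither end sticks out. Press it gently down against the lifter springs until the carrier's underside sits flat on the block, and keep it there with a steady push of about 15 N for three seconds or more, as a third hand for a colleague who will tighten the gib bolts. Finish while still holding and pressing the carrier, and leave the other things on the bench alone.

Things in the scene. Friction and masses are not known exactly. Their poses are not given: they have to be found in the camera images.
- knife: Planer knife in its setting carrier, one rigid piece, 0.3 kg. Origin: centre of the carrier's flat underside; z up, y lengthwise. Carrier: blue bar 18 (x) x 100 (y) x 38 mm (z), brass knobs 7 mm out of its +x side at y = +-39 mm. Below it the bare steel knife: 4 mm thick (x), 120 mm long (y), 28 mm deep, slightly bevelled below. Either way round (half a turn about z) fits the block.
- carrier_grip (a point): Point to grip: on the carrier's middle, 26 mm above its underside (knife origin), between the black inlays (46 mm long) on its two sides. Grip from above across the 18 mm thickness (own x); fingertips then end 7 mm above the underside. Axes as knife.
- seat (a point): Middle of the knife gap's mouth, level with the cutterblock's flat land, 96 mm above the bench; y along the gap, x across, z up. Gap: 7 mm wide, 34 mm deep, open at both ends, 2.5 mm 45-degree lead-ins, between the steel land (-x side) and the dark gib (10 mm wide, +x side; bolt heads behind it lie lower). Knife home: knife origin is here, the carrier resting on land and gib.
- block: Steel cutterblock, 80 mm diameter, 136 mm long (y), in a wooden cradle 100 x 222 mm, all fixed to the bench. Origin: on the bench straight below seat. Its V supports end 30 mm below the land. Land and lifters together must carry 9 to 27 N from the knife (its weight included) at the end, never over 50 N.
- lifter_l (a joint): Brass spring lifter in the gap, 40 mm to the +y side of its middle: metres pushed down, 0 = up (23 mm below the land), stop at 0.009. The knife meets both lifters when the carrier is still 5 mm above the land; home, they read about 0.005. Each pushes up with 0.7 N plus 0.5 N per mm: together 6.5 N at home, so the knife's own weight does not bring it home.
- lifter_r (a joint): The same lifter, 40 mm to the -y side of the gap's middle.
- rack: Pale wooden knife rack, fixed, 64 (x) x 150 (y) x 44 mm high, origin at the centre of its underside. Slots along y, 7 mm wide, 32 mm deep: the carrier sits on the rack's top with its knife in the slot at x = -16 mm (lift straight up over 30 mm to clear); a bare spare knife, to be left, stands in the slot at x = +18 mm, 0.5 mm above the wood.
- spanner: Small steel combination spanner lying flat, 150 x 23 x 8 mm; origin at the centre of its underside. Leave it.
- oil_can: Blue oil tin with a red spout, 60 x 35 mm, 125 mm tall; origin at the centre of its underside. Leave it.
- level: Red torpedo level lying, 228 x 20 x 40 mm; origin at the centre of its underside. Leave it.
- spray_can: Spray can with a blue cap, 66 mm in diameter, 265 mm tall, at the back; origin at the centre of its underside. Leave it.

How it is judged:
By the outcome, as a careful person would: the job done as asked, in the order asked, and still so for the second after the job is handed in, while the arm keeps its last pose, push and grip.
It also fails if it takes over 54 s, if anything falls off the work surface, if the arm or the gripper's body presses on something with over 40 N, if the wrist force passes 120 N, or if a joint passes its speed limit or range.

## Robot

A 6-joint arm with a two-finger parallel gripper is mounted at the origin on a cart in front of the work surface, level with it; the furniture and walls round the work are solid. World frame = base frame: x ahead of the robot, y to its left, z up, the work surface at z = 0. Lengths are in m, angles in rad, forces in N, time in s.
With the tool pointing down it reaches from about 0.425 to 0.95 m from the base axis. Payload 14.7 kg.
Tool frame: the origin (TCP) lies between the finger pads; the fingertips stand manip.tip_extent ahead of it and the grasp point (between the pads) lies 11 mm behind it (manip.tip_extent is the distance from the TCP to the fingertips, in m); z points along the fingers, y is the line along which they close (so a half turn about z gives the same grasp; the last joint's range is limited). The gripper opens to 85 mm and grips with 20 to 120 N. Pads are 22 mm wide; open, the fingers measure 114 mm over their backs; the gripper's body (76 mm by 85 mm) begins 54 mm behind the grasp point. The pads swing forward as they close: fully open they stand 13 mm farther back than shut.
Start: joints at [1.157, 0.48, 1.596, -0, 1.065, -0.047], TCP at [0.233, 0.607, 0.239] pointing down, gripper open.
Joint ranges: [-2.75, 2.75], [-0.82, 2.05], [0.23, 2.67], [-1.56, 4.7], [0.09, 2.69], [-2.92, 2.92]. Speed limits (rad/s): [1.89, 1.89, 2.39, 3.01, 3.01, 3.01].

## Interface

Orientations are given as a rotation vector (axis times angle).
In Python, from rig import manip gives the robot as it stands. The module is installed in compiled form; this text tells all that it offers. Calls block until the motion is done:
- manip.reach(position, orientation): joint-space move of the TCP to a pose.
- manip.movel(position, rate=0.15, rot=None, stop_force=None): straight line of the TCP; rot=None keeps the orientation; rate is the mean speed in m/s. With stop_force (N) it stops when the force on the tool has changed by that much, and returns True; else False.
- manip.movej(angles): joint-space move.
- manip.gripper_to(opening, f_grip=None): finger opening in m; f_grip is the grip in N (None keeps the last); returns when the fingers have stopped.
- manip.sleep(seconds).
- manip.solve_ik(position, orientation): joint angles nearest the present ones, or None.
- manip.read_camera(name): name is "side" or "top"; returns the picture (420x560x3 uint8, blue, green, red); there is no depth.
- manip.camera_info(name): a dict with "fx", "fy", "cx", "cy" (pixels), "k1" (the pictures are not rectified: a ray, as slopes to the right and down, at radius r is drawn at 1 + k1 r^2 times it, then the intrinsics apply), "rvec" (rotation vector, rad) and "tvec" (3), from world to camera coordinates, as OpenCV has them. Camera axes: x right, y down, z forward; pixel columns grow to the right and rows downward; lengths in m; the calibration is good to about 2 mm. A picture is of the moment at which its call begins. camera_info takes no time and is no camera call.
A pose or a line that the arm cannot do raises manip.MotionError and nothing moves.
- manip.finish_job(): hands the job in; it is judged then, once.
Readings, each from a call of its own:
- manip.get_t(): time.
- manip.get_qpos(): joint angles.
- manip.get_joint_velocities(): joint speeds.
- manip.get_joint_torque(): joint torques, N m.
- manip.get_eef_pos(): TCP position.
- manip.get_ee_rot(): TCP orientation.
- manip.get_force(): force on the tool from outside, world axes, zero at the start.
- manip.get_torque(): the same for the moment, N m.
- manip.get_gripper_width(): finger opening in m.
- manip.get_grip_force(): force on a finger pad.
Only numpy, scipy, OpenCV 4.12 (cv2) and the standard library are available. Lean on these libraries where they do the work, as an engineer would, in place of code of your own. Each camera call takes 0.05 s, during which the arm holds its last target. There are 200 camera calls.

## Working session

There is one attempt and no reset: what is moved stays moved. The work goes in short steps, each a Python script; the robot and the scene stay as the last script left them, time stands still between calls to the robot, and variables do not carry over. Pictures are saved under pics/ and viewed, at most 10 in all, crops included, and the job is handed in when it is done.

```bash
mkdir -p pics; ls; python3 - <<'E'
from rig import manip
import cv2
for n in ("top","side"):
    im=manip.read_camera(n); cv2.imwrite(f"pics/{n}0.png",im); print(n,manip.camera_info(n))
print(manip.tip_extent,manip.get_t(),manip.get_ee_rot(),manip.get_force())
E
```

```text
pics
top {'fx': 526.8494983443579, 'fy': 526.8494983443579, 'cx': 275.6824853630759, 'cy': 210.3842923889797, 'k1': -0.13340058976627148, 'rvec': array([ 2.07178425, -2.16430089,  0.22217851]), 'tvec': array([0.22689822, 0.62711613, 0.98860679])}
side {'fx': 444.6506562247915, 'fy': 444.6506562247915, 'cx': 275.3179491156751, 'cy': 204.42072851241343, 'k1': -0.10327244884295798, 'rvec': array([ 2.24063994,  0.26208556, -0.09123406]), 'tvec': array([-0.63525484,  0.07770108,  0.85956432])}
0.008 0.1 [-5.72906338e-01 -3.08866453e+00  1.63740775e-03] [-0.6274159  -0.57503428 -0.1626479 ]
```

View pics/top0.png

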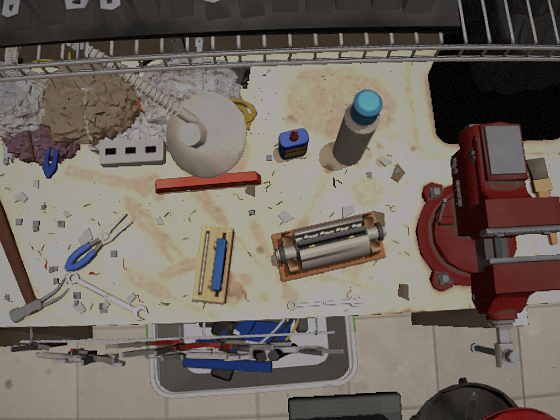

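View pics/side0.png

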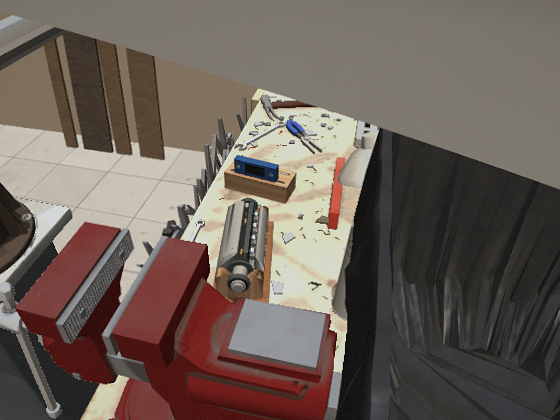

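Top view: rack at about (213,265) with the blue carrier at (219,263), and the block at about (328,247). Side view: rack at (260,178), block at (245,248). I'll enlarge both.

```bash
python3 - <<'E'
import cv2
t=cv2.imread("pics/top0.png"); s=cv2.imread("pics/side0.png")
def g(im,x0,y0,w,h,k,name):
    c=cv2.resize(im[y0:y0+h,x0:x0+w],None,fx=k,fy=k,interpolation=cv2.INTER_CUBIC)
    for x in range((x0+9)//10*10,x0+w,10):
        cv2.line(c,(int((x-x0+.5)*k),0),(int((x-x0+.5)*k),6),(0,0,255),1)
        if x%20==0: cv2.putText(c,str(x),(int((x-x0+.5)*k)-10,18),0,.4,(0,0,255),1)
    for y in range((y0+9)//10*10,y0+h,10):
        cv2.line(c,(0,int((y-y0+.5)*k)),(6,int((y-y0+.5)*k)),(0,0,255),1)
        if y%20==0: cv2.putText(c,str(y),(8,int((y-y0+.5)*k)+4),0,.4,(0,0,255),1)
    cv2.imwrite(name,c)
g(t,188,205,200,100,4,"pics/tc.png")
a=[]
g(s,210,145,100,85,7,"pics/sc1.png"); g(s,210,190,70,85,7,"pics/sc2.png")
E
```

```text
(no output)
```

View pics/tc.png

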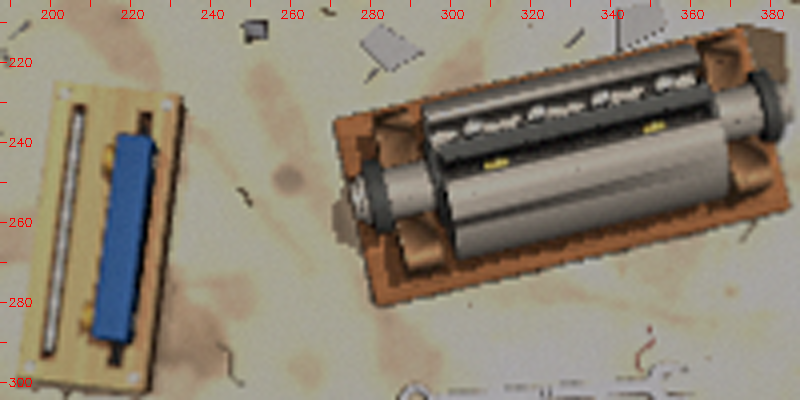

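View pics/sc1.png

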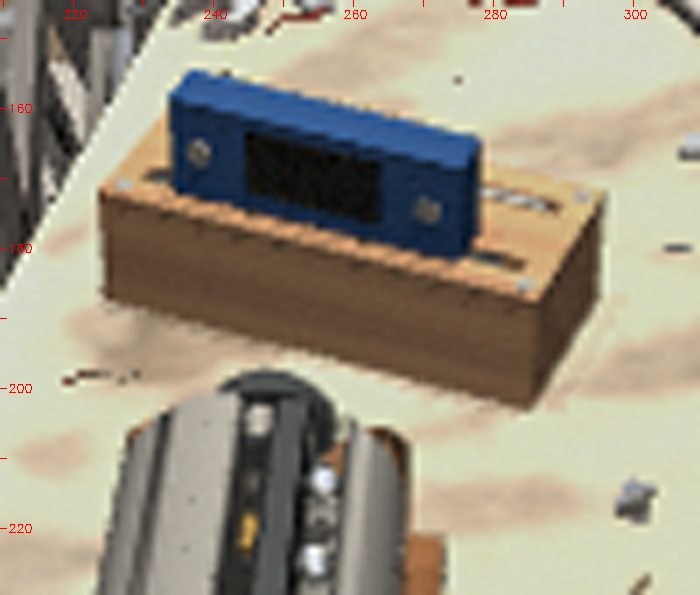

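View pics/sc2.png

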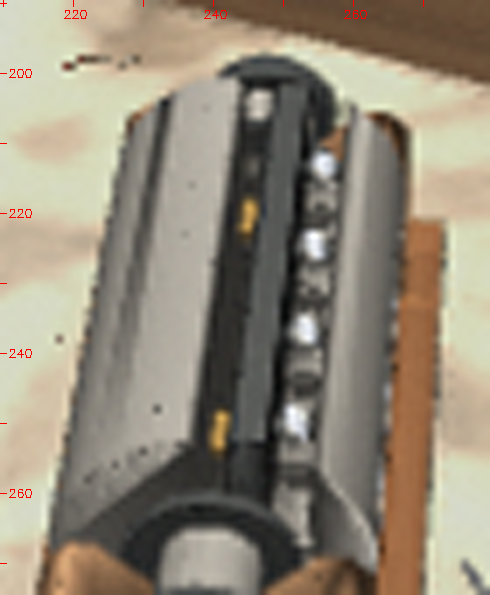

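Enlarged views: the carrier lies nearly along world x with its knobs towards +y. The gap is the dark strip with the two yellow lifters, between the broad land (robot side) and the grey gib, with the bolt heads beyond. I'll fit the poses from both views.

```bash
cat > h.py <<'E'
import numpy as np, cv2
from scipy.optimize import least_squares
from scipy.spatial.transform import Rotation as R
from rig import manip
CI={n:manip.camera_info(n) for n in("top","side")}
def proj(n,P):
    c=CI[n];K=np.array([[c["fx"],0,c["cx"]],[0,c["fy"],c["cy"]],[0,0,1.]])
    return cv2.projectPoints(np.asarray(P,float).reshape(-1,1,3),c["rvec"],c["tvec"],K,np.array([c["k1"],0,0,0.]))[0].reshape(-1,2)
def world(p,L):  # p=x,y,z,yaw ; L local mm
    c,s=np.cos(p[3]),np.sin(p[3]); L=np.asarray(L,float)/1000
    return np.c_[p[0]+c*L[:,0]-s*L[:,1],p[1]+s*L[:,0]+c*L[:,1],p[2]+L[:,2]]
def fit(obs,p0):  # obs: {cam:[(lx,ly,lz,u,v)..]}
    def f(p): return np.concatenate([(proj(n,world(p,np.array(o)[:,:3]))-np.array(o)[:,3:]).ravel() for n,o in obs.items()])
    r=least_squares(f,p0,x_scale=[.01,.01,.01,.1],loss="soft_l1"); return r.x,f(r.x).reshape(-1,2).round(1)
def tc(u,v): return (188+u/4-.5+.125,205+v/4-.5+.125)
def s1(u,v): return (210+u/7-.43,145+v/7-.43)
def s2(u,v): return (210+u/7-.43,190+v/7-.43)
E
cat > m.py <<'E'
from h import *
for n in CI: c=CI[n]; print(n,"cam at",(-cv2.Rodrigues(c["rvec"])[0].T@c["tvec"]).round(3))
kn={"top":[(9,-50,38,*tc(119,133)),(-9,-50,38,*tc(153,137)),(-9,50,38,*tc(128,340)),(9,50,38,*tc(93,335))],
"side":[(-9,50,38,*s1(172,95)),(9,50,38,*s1(194,71)),(9,-50,38,*s1(482,138)),(-9,-50,38,*s1(468,163)),(-9,50,0,*s1(177,192)),(-9,-50,0,*s1(462,258))]}
rk={"top":[(32,-75,44,*tc(55,82)),(-32,-75,44,*tc(183,96)),(-32,75,44,*tc(149,390)),(32,75,44,*tc(17,378))],
"side":[(-32,75,44,*s1(100,190)),(-32,-75,44,*s1(537,300)),(32,-75,44,*s1(603,195)),(-32,75,0,*s1(105,297)),(-32,-75,0,*s1(530,409)),(32,-75,0,*s1(600,298))]}
# seat: lifters, gib outer edges, land edges
st={"top":[(0,40,-23,*tc(497,163)),(0,-40,-23,*tc(655,127))],
"side":[(0,40,-23,*s2(249,217)),(0,-40,-23,*s2(220,432)),(-6,68,0,*s2(240,83)),(-6,-68,0,*s2(190,440)),(6,-68,0,*s2(232,440)),(6,68,0,*s2(278,83))]}
for nm,o,p0 in(("knife",kn,(.55,.2,.05,-1.57)),("rack",rk,(.55,.2,0,-1.57)),("seat",st,(.6,0,.1,0))):
    p,r=fit(o,p0); print(nm,p.round(4),np.degrees(p[3]).round(2)); print(r.tolist())
    globals()["p_"+nm]=p
print("knife from rack:",world(p_rack,[(-16,0,44)]).round(4))
E
python3 m.py
```

```text
top cam at [0.426 0.212 1.094]
side cam at [ 0.741 -0.466  0.618]
knife [0.5347 0.3149 0.0435 1.4232] 81.54
[[-0.7, -1.2], [-0.0, -1.2], [-0.0, -0.5], [-0.6, -0.3], [-1.1, -0.0], [-0.8, -0.7], [0.2, -0.3], [-0.8, 0.5], [-1.2, 0.4], [-0.3, 1.3]]
rack [ 5.3930e-01  3.2980e-01 -2.0000e-04 -4.8572e+00] -278.3
[[0.1, -0.8], [-0.6, -1.1], [-0.8, -0.1], [0.2, -0.6], [-0.8, 0.1], [-0.4, 0.0], [-0.2, -0.7], [-0.6, 0.5], [-0.2, 0.3], [-0.7, 0.1]]
seat [0.5698 0.0928 0.0947 0.1863] 10.68
[[-0.2, -0.3], [-0.3, -0.5], [0.1, -0.3], [0.2, -0.4], [-0.8, -0.3], [-1.1, 0.4], [0.2, 0.8], [0.2, -0.0]]
knife from rack: [[0.537  0.314  0.0438]]
```

```bash
sed -i 's/(0,40,-23,\*tc/(1.4,40,-23,*tc/;s/(0,-40,-23,\*tc/(1.4,-40,-23,*tc/;s/(0,40,-23,\*s2/(-1.2,40,-23,*s2/;s/(0,-40,-23,\*s2/(-1.2,-40,-23,*s2/' m.py; python3 m.py | grep -A1 seat
cat >> h.py <<'E'
def rot(yaw):  # tool down, tool y along direction yaw (= knife x)
    y=np.array([np.cos(yaw),np.sin(yaw),0]); z=np.array([0,0,-1.]); return R.from_matrix(np.c_[np.cross(y,z),y,z]).as_rotvec()
E
python3 - <<'E'
from h import *
r=np.radians
for k in(81.6,81.6-180):
    q=manip.solve_ik([.536,.3145,.15],rot(r(k))); print(k,None if q is None else q.round(2))
for k in(10.7,190.7):
    q=manip.solve_ik([.57,.093,.25],rot(r(k))); print(k,None if q is None else q.round(2))
E
```

```text
seat [0.57   0.0928 0.0946 0.1872] 10.72
[[-0.4, -1.0], [-0.5, -1.3], [-0.5, -0.3], [-0.4, -0.4], [-0.7, -0.2], [-1.0, 0.5], [0.3, 0.8], [0.3, 0.0]]
81.6 [ 0.48  0.54  1.75 -0.    0.86 -0.94]
-98.4 [ 0.48  0.54  1.75 -0.    0.86  2.2 ]
10.7 [ 0.11  0.37  1.75 -0.    1.02 -0.08]
190.7 None
```

```bash
python3 - <<'E'
from h import *
a=np.radians(81.6)
manip.gripper_to(.05,60)
manip.reach([.536,.3145,.17],rot(a)); 
hit=manip.movel([.536,.3145,.0595],rate=.08,stop_force=8)
print("hit",hit,manip.get_eef_pos().round(4),manip.get_force().round(2))
f0=manip.get_force()
manip.gripper_to(.0,80)
print(manip.get_gripper_width(),manip.get_grip_force(),(manip.get_force()-f0).round(2),manip.get_torque().round(2),manip.get_t())
cv2.imwrite("pics/s_g.png",cv2.resize(manip.read_camera("side")[90:210,190:330],None,fx=4,fy=4,interpolation=cv2.INTER_CUBIC))
E
```

```text
hit False [0.5363 0.3147 0.06  ] [-0.36  0.1  -0.3 ]
0.016985896664794022 78.7069308757782 [-0.74  0.97  6.26] [ 0.    0.21 -0.02] 4.0417
```

View pics/s_g.png

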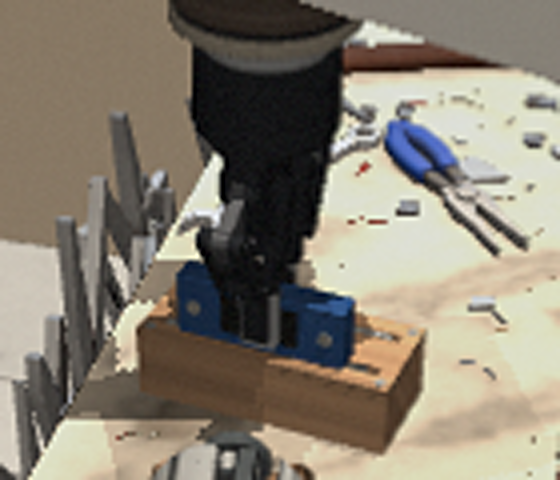

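The fingers hold the carrier at the middle of the inlay: finger at (262,320), inlay from 222 to 300. Next I'll lift, carry it over the block and compare knife and gap in the same images.

```bash
python3 - <<'E'
from h import *
p=manip.get_eef_pos()
print(manip.movel([p[0],p[1],.21],rate=.08), manip.get_force().round(2), manip.get_gripper_width())
b=np.radians(10.72)
manip.reach([.570,.0928,.23],rot(b)); manip.movel([.570,.0928,.155],rate=.1); manip.sleep(.3)
print(manip.get_eef_pos().round(4),R.from_rotvec(manip.get_ee_rot()).as_matrix()[:,1].round(3),manip.get_force().round(2),manip.get_torque().round(2),manip.get_t())
def g(im,x0,y0,w,h,k):
    c=cv2.resize(im[y0:y0+h,x0:x0+w],None,fx=k,fy=k,interpolation=cv2.INTER_CUBIC); return c
t=manip.read_camera("top"); s=manip.read_camera("side"); cv2.imwrite("pics/t2.png",t); cv2.imwrite("pics/s2.png",s)
A=g(t,260,200,130,90,3); B=g(s,195,165,100,120,5)
C=np.zeros((600,900,3),np.uint8); C[:270,:390]=A; C[:600,400:900]=B
cv2.imwrite("pics/c2.png",C[:,100:900])
E
```

```text
False [ 1.11  0.21 -2.44] 0.016773501274343565
[0.5702 0.0928 0.1554] [0.983 0.186 0.001] [-0.62 -0.2  -3.64] [-0.04 -0.01  0.02] 8.225
```

View pics/c2.png

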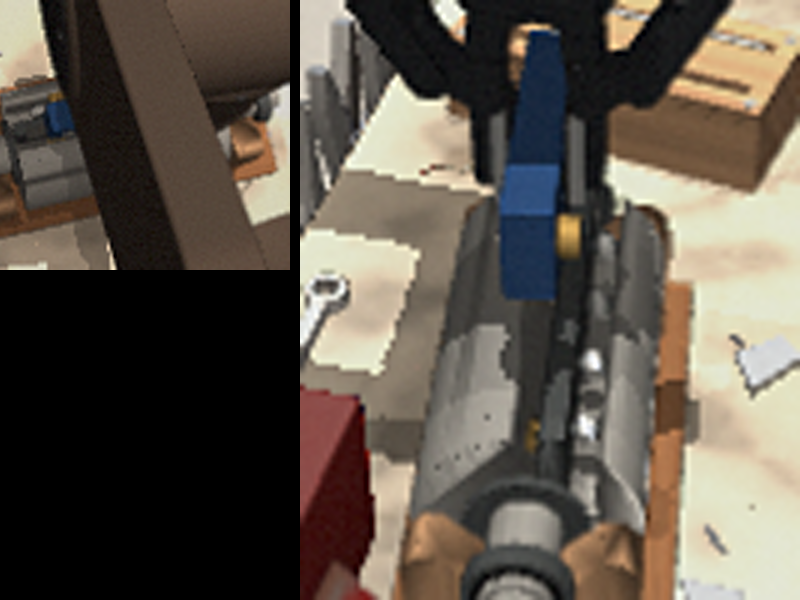

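The carrier's near end face in the side view has crop corners (502,210), (558,213), (555,299) and (502,296). I'll compare that with the prediction.

```bash
python3 - <<'E'
from h import *
p=np.array([.5702,.0928,.1404,np.radians(10.72)])
L=[(-9,-50,38),(9,-50,38),(9,-50,0),(-9,-50,0)]
o=np.array([(195+(u-300)/5-.4,165+v/5-.4) for u,v in((502,210),(558,213),(555,299),(502,296))])
q=proj("side",world(p,L)); print(q.round(1),(q-o).round(1),(q-o).mean(0))
# carrier +y end in the top view
ot=np.array([(260+(u+100)/3-.33,200+v/3-.33) for u,v in((50,98),(52,133))])
qt=proj("top",world(p,[(9,50,38),(-9,50,38)])); print((qt-ot).round(1))
# px per mm in side near there
for d in((1,0,0),(0,1,0),(0,0,1)): print(d,(proj("side",world(p,[(d[0],-50+d[1],d[2])]))-proj("side",world(p,[(0,-50,0)]))).round(2))
E
```

```text
[[233.4 206.6]
 [244.9 207. ]
 [245.4 225.3]
 [234.2 224.8]] [[-1.6 -0. ]
 [-1.3 -0.2]
 [-0.2  0.9]
 [-0.8  1. ]] [-0.9629029  0.4249425]
[[-0.5  0.7]
 [ 1.3 -1.1]]
(1, 0, 0) [[0.62 0.03]]
(0, 1, 0) [[ 0.06 -0.41]]
(0, 0, 1) [[-0.02 -0.46]]
```

```bash
python3 - <<'E'
from h import *
b=np.radians(10.72); ex=np.array([np.cos(b),np.sin(b),0])
p=np.array([.570,.0928,0])-.0006*ex
f0=manip.get_force(); t0=manip.get_torque()
manip.movel([p[0],p[1],.155],rate=.02,rot=rot(b))
for z in(.143,.136,.130,.124,.1185):
    h=manip.movel([p[0],p[1],z],rate=.03,stop_force=6)
    manip.sleep(.15); f=manip.get_force()-f0
    print(z,h,manip.get_eef_pos().round(4),"f xloc,yloc,z",(f@ex).round(2),(f@np.array([-ex[1],ex[0],0])).round(2),f[2].round(2),"tq",(manip.get_torque()-t0).round(2))
    if h: break
print(manip.get_t())
E
```

```text
0.143 False [0.5695 0.0927 0.1432] f xloc,yloc,z -1.3 0.03 -0.19 tq [ 0.03 -0.01 -0.08]
0.136 False [0.5695 0.0927 0.1361] f xloc,yloc,z 0.18 0.39 -0.95 tq [-0.04  0.01 -0.15]
0.13 False [0.5695 0.0927 0.13  ] f xloc,yloc,z 0.53 -0.71 0.18 tq [ 0.04 -0.03 -0.03]
0.124 False [0.5694 0.0927 0.124 ] f xloc,yloc,z 0.44 1.21 -0.44 tq [ 0.01 -0.05 -0.05]
0.1185 False [0.5694 0.0927 0.1185] f xloc,yloc,z -0.4 -0.07 -0.08 tq [-0.03 -0.02 -0.06]
11.2917
```

```bash
cat >> h.py <<'E'
def F(n=10):
    a=[]
    for _ in range(n): a.append(manip.get_force()); manip.sleep(.02)
    return np.mean(a,0)
E
python3 - <<'E'
from h import *
f0=F(20); np.save("f0.npy",f0); print(f0.round(2))
p=np.array([.5694,.0927]); p=manip.get_eef_pos()[:2]
z=.1165; fz=0
while z>.107:
    h=manip.movel([*p,z],rate=.01,stop_force=15); manip.sleep(.1); f=F()-f0; fz=f[2]
    print(round(z,4),h,manip.get_eef_pos()[2].round(4),f.round(2))
    if fz>13 or h: break
    z-= .0007 if z>.112 else .0003
print(manip.get_t(),manip.get_gripper_width())
E
```

```text
[-0.13 -0.02 -2.52]
0.1165 False 0.1165 [ 0.58 -0.03  1.6 ]
0.1158 False 0.1158 [ 0.5  -0.12  1.97]
0.1151 False 0.1151 [0.69 0.34 2.45]
0.1144 False 0.1144 [ 0.9  -0.08  3.43]
0.1137 False 0.1137 [ 0.72 -0.12  4.05]
0.113 False 0.113 [0.62 0.2  4.95]
0.1123 False 0.1123 [0.82 0.28 5.49]
0.1116 False 0.112 [-1.1   0.32 12.54]
0.1113 False 0.112 [-2.56 -0.42 18.23]
16.375 0.017018289671341197
```

```bash
python3 - <<'E'
from h import *
f0=np.load("f0.npy"); t=manip.get_t()
for _ in range(4):
    print((F()-f0).round(2),(manip.get_torque()).round(2),manip.get_eef_pos().round(4)); manip.sleep(.8)
s=manip.read_camera("side")
cv2.imwrite("pics/c3.png",cv2.resize(s[165:285,195:295],None,fx=5,fy=5,interpolation=cv2.INTER_CUBIC))
print(manip.get_t()-t,manip.get_t(),manip.get_grip_force())
E
```

```text
[-2.65 -0.08 18.45] [-0.09  0.53  0.01] [0.5695 0.0927 0.112 ]
[-2.47 -0.49 18.1 ] [-0.03  0.51  0.03] [0.5695 0.0927 0.112 ]
[-2.77 -0.31 18.23] [-0.07  0.48 -0.  ] [0.5695 0.0927 0.112 ]
[-2.57 -0.28 18.3 ] [-0.08  0.55  0.02] [0.5695 0.0927 0.1119]
3.9166999999999987 20.2917 80.9094750881195
```

View pics/c3.png

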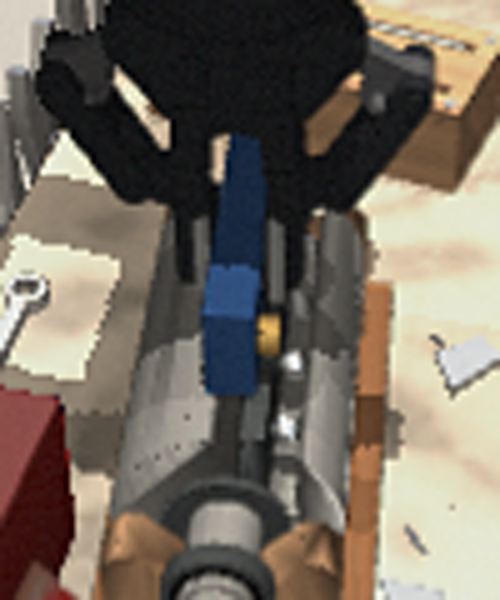

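```bash
python3 - <<'E'
from h import *
M=R.from_rotvec(manip.get_ee_rot()).as_matrix(); print("tilt deg",np.degrees(M[2]).round(2))
o=np.array([(195+u/5-.4,165+v/5-.4) for u,v in((205,309),(254,310),(254,394),(205,391))])
e=manip.get_eef_pos(); p=np.array([e[0],e[1],.096,np.radians(10.72)])
print((proj("side",world(p,[(-9,-50,38),(9,-50,38),(9,-50,0),(-9,-50,0)]))-o).round(1))
print((F()-np.load("f0.npy")).round(2)); manip.finish_job(); print(manip.get_t())
E
```

```text
tilt deg [-0.00e+00  2.00e-02 -5.73e+01]
[[-1.7  1.3]
 [-0.4  1.6]
 [ 0.1  1.6]
 [-0.9  1.8]]
[-2.56 -0.32 18.5 ]
the job is handed in; nothing more can be done
the job is handed in; nothing more can be done
```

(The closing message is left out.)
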